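# Set the red stop of the batten gauge to its yellow mark

### The job

Before the next fence posts for the model chalet are sawn, set the length gauge: slide the red stop along its bar until it is centred over the yellow mark on the board below, then let go of it and take the hand away. Leave the blue stop on the other gauge where it stands.

Things in the scene. Friction and masses are not known exactly. Their poses are not given: they have to be found in the camera images.
- red_stop_top (a point): Centre of the flat top of the red plastic stop, 95 mm above the table, marked by a white line. Its y axis runs along the bar (away from the slotted saw guide), x across, z up. The top 29 mm is the grip block: 24 mm along the bar, 30 mm across. Below it, from 24 to 66 mm high, a collar 30 mm along, 36 mm across, with a black thumb screw at +x reaching 34 mm from the bar's centre.
- red_stop (a joint): Travel of the red stop in m: 0 near the saw guide, growing along +y to 0.22. About 3 N of friction; it stays where it is left and cannot turn or lift. The bar is fixed, level, square aluminium, 12 mm wide, top 45 mm above the table; its end blocks and the saw guide reach 50 mm. The board below is plywood, 70 x 370 mm, 18 mm thick, fixed.
- yellow_mark: Yellow line painted across the red stop's board, 70 mm long and 7 mm wide, flat on the board 18 mm above the table. Its origin is under the bar's centreline, x across the bar and y along it. It lies at a travel of 0.09 to 0.17 m.
- blue_stop_top (a point): Centre of the flat top of the blue stop, 95 mm above the table: the same kind of stop on a second, equal gauge standing 100 mm or more nearer to or farther from the robot; axes as for the red one. Not to be moved.

How it is judged:
By the outcome, as a careful person would: the job done as asked, in the order asked, and still so for the second after the job is handed in, with the robot touching nothing.
It also fails if it takes over 32 s, if anything falls off the work surface, if the arm or the gripper's body presses on something with over 40 N, if the wrist force passes 120 N, or if a joint passes its speed limit or range.

### The arm

A 7-joint arm with a two-finger parallel gripper is mounted at the origin on the work surface. World frame = base frame: x ahead of the robot, y to its left, z up, the work surface at z = 0. Lengths are in m, angles in rad, forces in N, time in s.
With the tool pointing down it reaches from about 0.425 to 0.95 m from the base axis. Payload 4.7 kg.
Tool frame: the origin (TCP) lies between the finger pads; the fingertips stand 25 mm ahead of it and the grasp point (between the pads) lies 6 mm ahead of it; z points along the fingers, y is the line along which they close (so a half turn about z gives the same grasp; the last joint's range is limited). The gripper opens to 85 mm and grips with 20 to 120 N. Pads are 22 mm wide; open, the fingers measure 114 mm over their backs; the gripper's body (76 mm by 85 mm) begins 54 mm behind the grasp point. The pads swing forward as they close: fully open they stand 13 mm farther back than shut.
Start: joints at [1.16, 0.469, -0.049, 1.532, 0.024, 1.141, -0.082], TCP at [0.252, -0.626, 0.256] pointing down, gripper open.
Joint ranges: [-2.59, 2.59], [-0.33, 1.99], [-1.39, 1.29], [0.1, 2.45], [-1.04, 4.18], [0.21, 1.99], [-2.66, 2.66]. Speed limits (rad/s): [2.57, 2.57, 3.14, 3.14, 3.14, 3.14, 3.14].

### API

Orientations are given as a 3x3 rotation matrix whose columns are the frame's x, y, z axes.
In Python, from rig import * gives the robot as it stands. Calls block until the motion is done:
- movep(position, orientation): joint-space move of the TCP to a pose.
- move_l(position, attitude=None, feed=0.15, until_force=None): straight line of the TCP; attitude=None keeps the orientation; feed is the mean speed in m/s. With until_force (N) it stops when the force on the tool has changed by that much, and returns True; else False.
- move_joints(angles): joint-space move.
- command_gripper(opening, newtons=None): finger opening in m; newtons is the grip in N (None keeps the last); returns when the fingers have stopped.
- sleep(seconds).
- inverse_kinematics(position, orientation): joint angles nearest the present ones, or None.
- sense(): the state.
- camera(name): name is "side" or "top"; returns (picture, depth): 384x512x3 uint8, red, green, blue; 384x512 float32, m along the optical axis (not along the pixel's ray), 0 where there is no reading.
- camera_params(name): a dict with "K" (3x3 intrinsics, pixels), "dist" ([k1, k2, p1, p2, k3] as OpenCV has them; the pictures are not rectified), "position" and "rotation" of the camera in the world. Camera axes: x right, y down, z forward; pixel columns grow to the right and rows downward; lengths in m; the calibration is good to about 2 mm. A picture is of the moment at which its call begins. camera_params takes no time and is no camera call.
A pose or a line that the arm cannot do raises Unreachable and nothing moves.
- finish_job(): hands the job in; it is judged then, once.
The state is a dict: "time_s": time; "joint_pos": joint angles; "qd": joint speeds; "joint_efforts": joint torques, N m; "position": TCP position; "tcp_rot": TCP orientation; "wrist_force": force on the tool from outside, world axes, zero at the start; "ft_torque": the same for the moment, N m; "finger_gap": finger opening in m; "gripper_force": force on a finger pad.
Only numpy, scipy, OpenCV 4.12 (cv2) and the standard library are available. Lean on these libraries where they do the work, as an engineer would, in place of code of your own. Each camera call takes 0.05 s, during which the arm holds its last target. There are 200 camera calls.

## Working session

There is one attempt and no reset: what is moved stays moved. The work goes in short steps, each a Python script; the robot and the scene stay as the last script left them, time stands still between calls to the robot, and variables do not carry over. Pictures are saved under pics/ and viewed, at most 10 in all, crops included, and the job is handed in when it is done.

```bash
mkdir -p pics
python3 - <<'E'
from rig import *
import cv2,numpy as np
for n in ("top","side"):
    p,d=camera(n); np.savez(f"pics/{n}0.npz",p=p,d=d)
    cv2.imwrite(f"pics/{n}0.png",cv2.resize(p[:,:,::-1],None,fx=1.5,fy=1.5))
    c=camera_params(n); print(n,c)
print(sense()["time_s"])
E
```

```text
top {'K': array([[409.74124712,   0.        , 252.40484883],
       [  0.        , 409.74124712, 193.47060083],
       [  0.        ,   0.        ,   1.        ]]), 'dist': array([0.02202716, 0.        , 0.        , 0.        , 0.        ]), 'position': array([ 0.48591094, -0.04782362,  0.73411274]), 'rotation': array([[ 0.01283756, -0.99139316,  0.13028736],
       [-0.99831061, -0.02009185, -0.05451835],
       [ 0.05666683, -0.12936737, -0.98997624]])}
side {'K': array([[403.42211841,   0.        , 258.7939481 ],
       [  0.        , 403.42211841, 191.85643487],
       [  0.        ,   0.        ,   1.        ]]), 'dist': array([-0.07856279,  0.        ,  0.        ,  0.        ,  0.        ]), 'position': array([0.53724968, 0.47902139, 0.4160351 ]), 'rotation': array([[-0.99949651,  0.00835423,  0.03060945],
       [-0.02212778,  0.50786291, -0.86115366],
       [-0.02273968, -0.8613974 , -0.50742234]])}
0.1
```

View pics/top0.png

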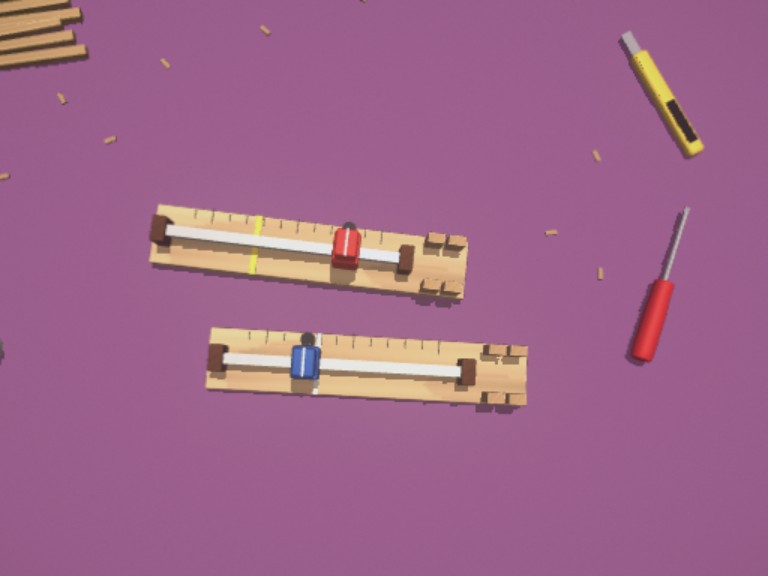

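View pics/side0.png

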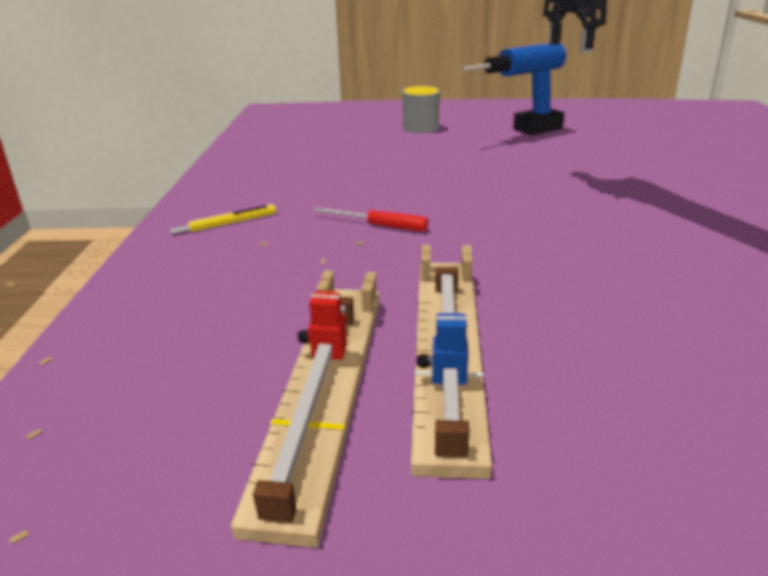

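Top view, in 768x576 pixels: red stop top at about (347,248), yellow mark from (259,217) to (253,273), blue stop at (305,361), saw guides on the right. So +travel points left in the image, towards world +y. Next I measure by masks.

```bash
cat > h.py <<'E'
import cv2,numpy as np
from rig import *
def ray(n,uv,z):
    c=camera_params(n); uv=np.asarray(uv,float).reshape(-1,1,2)
    q=cv2.undistortPoints(uv,c["K"],c["dist"]).reshape(-1,2)
    d=np.c_[q,np.ones(len(q))]@c["rotation"].T
    return c["position"]+d*((z-c["position"][2])/d[:,2])[:,None]
def blob(m):
    n,l,s,_=cv2.connectedComponentsWithStats(m.astype(np.uint8))
    return l==1+np.argmax(s[1:,4])
def pts(n,m,z):
    v,u=np.nonzero(m); return ray(n,np.c_[u,v],z)
def hsv(p): return [x.astype(int) for x in cv2.split(cv2.cvtColor(p,cv2.COLOR_RGB2HSV))]
def roi(n,P,r):  # pixels whose z=.05 point is within r of P (xy)
    v,u=np.mgrid[:384,:512]; w=ray(n,np.c_[u.ravel(),v.ravel()],.05)
    return (np.hypot(*(w[:,:2]-P).T)<r).reshape(384,512)
def look(n,p,P0):
    """yellow line centre/dir, white line on red top, bar (top view)"""
    h,s,v=hsv(p); R=roi(n,P0,.25); o={}
    red=blob(((h<6)|(h>174))&(s>180)&(v>100)&R)
    hull=np.zeros((384,512),np.uint8)
    cv2.fillConvexPoly(hull,cv2.convexHull(np.argwhere(red)[:,::-1].astype(np.int32)),1)
    w=(hull>0)&(s<140)&(v>150)
    o["red"]=red;o["white"]=blob(w)
    ym=(h>24)&(h<36)&(s>170)&(v>150)&R
    o["yel"]=ym
    o["bar"]=blob((s<40)&(v>140)&R&(hull==0))
    return o
def line(P):
    c=P.mean(0); return c,np.linalg.svd(P-c,full_matrices=False)[2][0]
E
python3 - <<'E'
from h import *
for n in ("top","side"):
    p=np.load(f"pics/{n}0.npz")["p"]; P0=ray("top",[[231,165]],.05)[0,:2]
    o=look(n,p,P0); print(n,{k:(int(m.sum()),np.round(np.argwhere(m).mean(0)[::-1],1)) for k,m in o.items()})
    for k,z in (("white",.095),("yel",.018),("bar",.045)):
        c,d=line(pts(n,o[k],z)[:,:2]); print(k,c.round(4),d.round(3))
    a=p.copy()
    for k,c in (("white",(0,255,0)),("yel",(255,0,255)),("bar",(0,0,0))): a[o[k]]=c
    cv2.imwrite(f"pics/{n}m.png",cv2.resize(a[100:384,80:340,::-1],None,fx=2,fy=2,interpolation=0))
a=np.hstack([cv2.imread("pics/topm.png"),cv2.imread("pics/sidem.png")]); cv2.imwrite("pics/m.png",cv2.resize(a,(800,437)))
print(sense()["tcp_rot"].round(2))
E
```

```text
Traceback (most recent call last):
  File "h.py", line 20, in look
    red=blob(((h<6)|(h>174))&(s>180)&(v>100)&R)
  File "h.py", line 10, in blob
    return l==1+np.argmax(s[1:,4])
                ~~~~~~~~~^^^^^^^^^
ValueError: attempt to get argmax of an empty sequence
```

```bash
cat > t.py <<'E'
from h import *
for n in ("top","side"):
    p=np.load(f"pics/{n}0.npz")["p"]; P0=ray("top",[[231,165]],.05)[0,:2]
    o=look(n,p,P0); print(n,{k:(int(m.sum()),np.round(np.argwhere(m).mean(0)[::-1],1)) for k,m in o.items()})
    for k,z in (("white",.095),("yel",.018),("bar",.045)):
        c,d=line(pts(n,o[k],z)[:,:2]); print(k,c.round(4),d.round(3))
    a=p.copy()
    for k,c in (("white",(0,255,0)),("yel",(255,0,255)),("bar",(0,0,0))): a[o[k]]=c
    cv2.imwrite(f"pics/{n}m.png",cv2.resize(a[100:384,80:340,::-1],None,fx=2,fy=2,interpolation=0))
a=np.hstack([cv2.imread("pics/topm.png"),cv2.imread("pics/sidem.png")]); cv2.imwrite("pics/m.png",cv2.resize(a,(800,437)))
print(sense()["tcp_rot"].round(2))
E
python3 - <<'E'
from h import *
p=np.load("pics/top0.npz")["p"]; P0=ray("top",[[231,165]],.05)[0,:2]
print(P0, roi("top",P0,.25).sum(), ray("top",[[231,165]],.05),p[160:170:3,225:240:4].tolist())
E
sed -i 's/(s>180)&(v>100)&R/(s>150)\&(v>90)\&R/' h.py; python3 t.py
```

```text
[ 0.62391683 -0.04850466] 67772 [[ 0.62391683 -0.04850466  0.05      ]] [[[226, 85, 81], [227, 106, 102], [226, 88, 83], [220, 76, 74]], [[226, 89, 84], [226, 116, 112], [226, 89, 84], [202, 68, 65]], [[226, 86, 81], [227, 139, 135], [226, 88, 82], [189, 63, 62]], [[173, 62, 59], [225, 196, 194], [226, 84, 80], [174, 65, 62]]]
top {'red': (278, array([230.7, 162.9])), 'white': (47, array([230.5, 161. ])), 'yel': (0, array([nan, nan])), 'bar': (777, array([165.5, 159.4]))}
white [ 0.6212 -0.0475] [-0.995  0.096]t.py:4: RuntimeWarning: Mean of empty slice.
  o=look(n,p,P0); print(n,{k:(int(m.sum()),np.round(np.argwhere(m).mean(0)[::-1],1)) for k,m in o.items()})
  ret = um.true_divide(
Traceback (most recent call last):
  File "t.py", line 6, in <module>
    c,d=line(pts(n,o[k],z)[:,:2]); print(k,c.round(4),d.round(3))
             ~~~^^^^^^^^^^
  File "h.py", line 12, in pts
    v,u=np.nonzero(m); return ray(n,np.c_[u,v],z)
                              ~~~^^^^^^^^^^^^^^^^
  File "h.py", line 5, in ray
    q=cv2.undistortPoints(uv,c["K"],c["dist"]).reshape(-1,2)
      ~~~~~~~~~~~~~~~~~~~^^^^^^^^^^^^^^^^^^^^^
cv2.error: OpenCV(4.12.0) /io/opencv/modules/calib3d/src/undistort.dispatch.cpp:347: error: (-215:Assertion failed) CV_IS_MAT(_src) && CV_IS_MAT(_dst) && (_src->rows == 1 || _src->cols == 1) && (_dst->rows == 1 || _dst->cols == 1) && _src->cols + _src->rows - 1 == _dst->rows + _dst->cols - 1 && (CV_MAT_TYPE(_src->type) == CV_32FC2 || CV_MAT_TYPE(_src->type) == CV_64FC2) && (CV_MAT_TYPE(_dst->type) == CV_32FC2 || CV_MAT_TYPE(_dst->type) == CV_64FC2) in function 'cvUndistortPointsInternal'
```

```bash
sed -i 's/(s>150)&(v>90)&R/(s>130)\&(v>90)\&R/; s/ym=.*/ym=blob((h>24)\&(h<36)\&(s>110)\&(v>150)\&R)/; s/w=(hull>0)&(s<140)/w=(hull>0)\&(s<110)/' h.py; python3 t.py
```

```text
top {'red': (389, array([230.3, 165.5])), 'white': (39, array([230.4, 160.9])), 'yel': (57, array([168.1, 175.8])), 'bar': (776, array([165.4, 159.3]))}
white [ 0.6215 -0.0474] [-0.995  0.104]
yel [0.6084 0.0611] [-0.994  0.113]
bar [0.6319 0.0624] [0.096 0.995]
side {'red': (796, array([218. , 216.6])), 'white': (88, array([214.9, 233.4])), 'yel': (58, array([218.5, 283.4])), 'bar': (762, array([198.7, 280.9]))}
white [0.6132 0.043 ] [0.072 0.997]
yel [0.6126 0.0575] [-0.992  0.124]
bar [0.6342 0.0783] [0.098 0.995]
[[ 0.93  0.37 -0.  ]
 [ 0.37 -0.93  0.  ]
 [-0.   -0.   -1.  ]]
```

View pics/m.png

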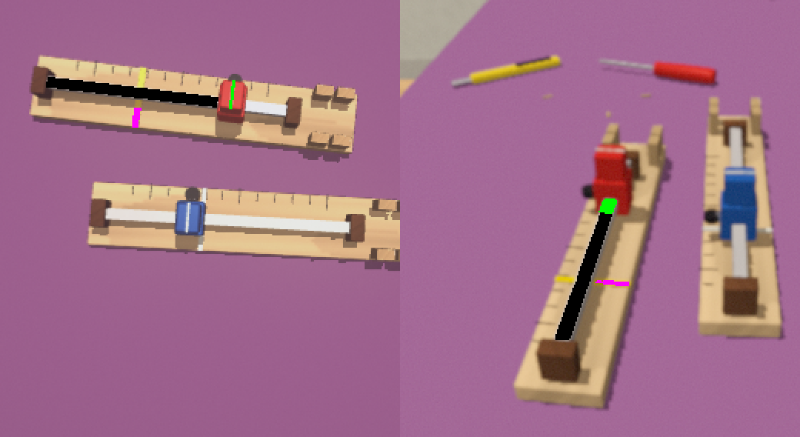

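Masks are right: the white line on the red top and half of the yellow mark are both found, and the bar direction agrees between views (0.097, 0.995). I'll grip along the bar and slide by the relative distance measured in the top view.

```bash
cat >> h.py <<'E'
u=np.array([.0965,.9953]); R0=np.array([[u[1],-u[0],0],[-u[0],-u[1],0],[0,0,-1]])
E
python3 - <<'E'
from h import *
P=np.array([.6213,-.0473]); d=.1195-.0128
movep([*P,.20],R0)
hit=move_l([*P,.094],feed=.08,until_force=8); print("hit",hit,sense()["position"].round(4))
if not hit:
    command_gripper(.015,30); s=sense(); print(s["finger_gap"],s["gripper_force"],s["wrist_force"].round(1),s["position"].round(4))
    if .02<s["finger_gap"]<.03:
        Q=P+d*u; move_l([*Q,.094],feed=.05); s=sense(); print(s["wrist_force"].round(1),s["position"].round(4),Q)
        command_gripper(.06); move_l([*Q,.20],feed=.12)
        movep([*(Q+[-.12,-.32]),.3],R0)
p,_=camera("top"); np.savez("pics/top0.npz",p=p); q,_=camera("side"); np.savez("pics/side0.npz",p=q)
print(sense()["time_s"])
E
python3 t.py
```

```text
hit False [ 0.6217 -0.0473  0.0946]
0.023649639274620625 33.26459527015686 [-0.2 -0.5  1.7] [ 0.6213 -0.0473  0.0942]
[-0.4 -2.4  5.4] [0.6318 0.0599 0.0942] [0.63159655 0.05889851]
9.8Traceback (most recent call last):
  File "t.py", line 4, in <module>
    o=look(n,p,P0); print(n,{k:(int(m.sum()),np.round(np.argwhere(m).mean(0)[::-1],1)) for k,m in o.items()})
  File "h.py", line 25, in look
    ym=blob((h>24)&(h<36)&(s>110)&(v>150)&R)
  File "h.py", line 10, in blob
    return l==1+np.argmax(s[1:,4])
                ~~~~~~~~~^^^^^^^^^
    return _wrapfunc(a, 'argmax', axis=axis, out=out, **kwds)
    return bound(*args, **kwds)
ValueError: attempt to get argmax of an empty sequence
```

That picture is the old one, because the script stopped before redrawing it. The new raw frames follow.

Run:
```python
from h import *
print(sense()["position"].round(3))
a=np.load("pics/top0.npz")["p"][:,:,::-1]; b=np.load("pics/side0.npz")["p"][:,:,::-1]
A=cv2.resize(a[120:220,90:290],None,fx=3,fy=3,interpolation=0); B=cv2.resize(b,(600,450))[:,:]
C=cv2.resize(a,(400,300)); D=cv2.resize(b,(400,300))
E=cv2.resize(A,(400,200)); F=cv2.resize(b[200:360,140:340],(400,320))
o=np.zeros((600,800,3),np.uint8); o[:300,:400]=C; o[:300,400:]=D; o[300:500,:400]=E; o[300:600,400:]=F[:300]
cv2.imwrite("pics/m2.png",o)
```

```text
[ 0.512 -0.259  0.299]
```

View pics/m2.png

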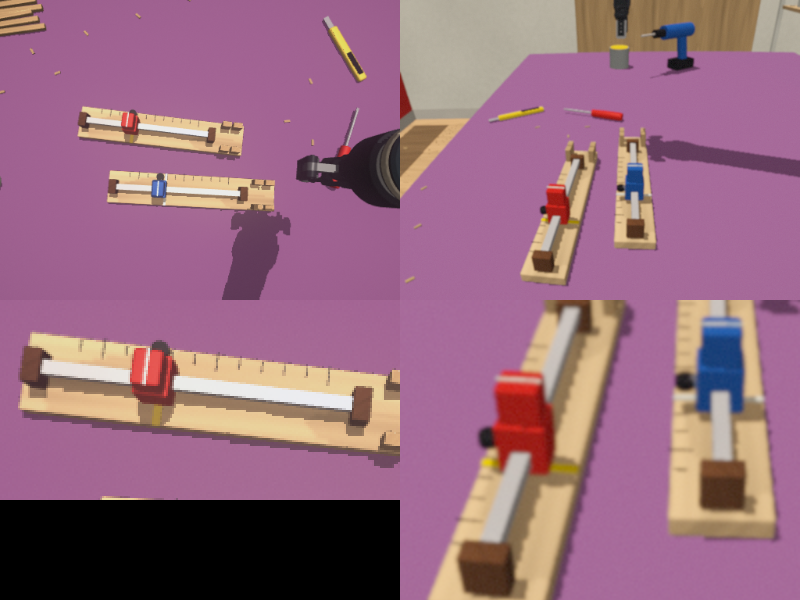

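The hand is clear. In the enlarged crop the red stop is at about (150,368), over the yellow mark, whose lower part at (157,412) lies in the stop's shadow. The blue stop has not moved. Next I measure the residual in both views.

Run:
```python
from h import *
S=lambda P:P[:,:2]@u
X=lambda P:P[:,:2]@np.array([u[1],-u[0]])
v,w=np.mgrid[:384,:512]; uv=np.c_[w.ravel(),v.ravel()]
for n in ("top","side"):
    p=np.load(f"pics/{n}0.npz")["p"]; h,s,_=hsv(p); val=p.max(2).astype(int)
    # white line: weighted by whiteness (min channel) within the top face window
    T=ray(n,uv,.095); x0=.6315*u[1]-.0593*u[0]
    g=p[:,:,1].ravel().astype(float); win=(abs(S(T)-.1195)<.011)&(abs(X(T)-x0)<.012)
    for lo in (100,120,140):
        wt=np.clip(g-lo,0,None)*win; print(n,"white",lo,(S(T)*wt).sum()/wt.sum(),(X(T)*wt).sum()/wt.sum()-x0)
    B=ray(n,uv,.018)
    for sg in (-1,1):
      for lo,hi in ((.021,.033),):
        win=(abs(S(B)-.1185)<.016)&(sg*(X(B)-x0)>lo)&(sg*(X(B)-x0)<hi)
        hh=h.ravel(); m=win&(hh>22)&(hh<38)&(s.ravel()>115)
        print(n,"yel",sg,m.sum(),S(B)[m].mean() if m.any() else None)
```

```text
top white 100 0.12009834696346289 4.111801560480188e-05
top white 120 0.12003213677889195 6.678409994598233e-05
top white 140 0.11996482764939742 0.0001305119072431138
top yel -1 0 None
top yel 1 0 None
side white 100 0.11667823705285575 -9.220380091068403e-05
side white 120 0.11686940400880087 0.0002519833054549503
side white 140 0.11695346681736547 8.881098990110026e-05
side yel -1 29 0.11670682583816874
side yel 1 16 0.11613740463982565
```

The stop sits about 0.5 mm beyond the mark's centre in both views, well within the width of the 7 mm line. The hand is clear, so I'm handing in.

```bash
python3 -c "
from rig import *
print(finish_job())"
```

```text
the job is handed in; nothing more can be done
None
```

I slid the red stop to within about 0.5 mm of the yellow mark's centre, as measured in both camera views, then released it and moved the hand clear. The blue stop was not touched, and the job was handed in after about 10 s of robot time.

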